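# Function-test the bay's mushroom stop and re-arm it

### The arm

A 6-joint arm with a two-finger parallel gripper is mounted at the origin on the work surface. World frame = base frame: x ahead of the robot, y to its left, z up, the work surface at z = 0. Lengths are in m, angles in rad, forces in N, time in s.
With the tool pointing down it reaches from about 0.3 to 0.875 m from the base axis. Payload 4.2 kg.
Tool frame: the origin (TCP) lies between the finger pads; the fingertips stand tcp_to_tips ahead of it and the grasp point (between the pads) is the TCP (tcp_to_tips is the distance from the TCP to the fingertips, in m); z points along the fingers, y is the direction in which the jaws open and shut (so a half turn about z gives the same grasp; the last joint's range is limited). The gripper opens to 85 mm and grips with 20 to 120 N. Pads are 22 mm wide; open, the fingers measure 114 mm over their backs; the gripper's body (76 mm by 85 mm) begins 54 mm behind the grasp point. The pads swing forward as they close: fully open they stand 13 mm farther back than shut.
Start: joints at [-1.165, 0.32, 1.565, -0, 1.257, -0.02], TCP at [0.238, -0.524, 0.228] pointing down, gripper open.
Joint ranges: [-3.11, 3.11], [-0.84, 2.01], [0.21, 2.61], [-1.34, 4.49], [0.05, 2.63], [-2.56, 2.56]. Speed limits (rad/s): [2.57, 2.57, 3.14, 3.14, 3.14, 3.14].

### API

Orientations are given as a unit quaternion [x, y, z, w].
In Python, from workcell import * gives the robot as it stands. The module is installed in compiled form; this text tells all that it offers.
- The arm moves only by the tool servo_tool, never from a script. Its argument "deltas" is a list that holds one entry, the list of rows, each a list of 7 numbers: the shift along the tool's x, y, z in mm, then the turn, a rotation vector about the tool's x, y, z in degrees, then the finger opening in mm, from 0 to 85.4. A call has 1 to 8 rows; each row shifts and turns the commanded pose from where the row before left it, along the tool's axes as they then stand; what a row does not reach is not made up. A row lasts 1/8 s, in which the tool goes at most 62.5 mm and 10.7 degrees, less where a joint would pass 70% of its speed; a pose out of reach is approached as far as the arm can. A call with a gripper value outside its range is refused whole. The fingers move at their own pace and stop on an object; "grip_force" is the grip in N (left out, the last holds). Time passes only in rows, so rows that do not move let the fingers close. It gives the time, the measured TCP pose, the force and the opening at its end, in the units of the state.
- state(): the state, without advancing time (a new reading comes with each control period).
- snapshot(name): name is "scene" or "top" or "wrist"; returns the picture (400x640x3 uint8, red, green, blue); there is no depth.
- camera_params(name): a dict with "fov_y" (degrees; the focal length in pixels is half the picture's height over the tangent of half this angle, whatever the lens; pixels are square), "cx", "cy" (the principal point, pixels), "R" (3x3) and "t" (3): a world point X has camera coordinates R X + t; the wrist camera has in their place "mount" (4x4, takes a point from camera to tool coordinates, whose origin is the TCP and whose axes are the flange's). Camera axes: x right, y down, z forward; pixel columns grow to the right and rows downward; lengths in m; the calibration is good to about 2 mm. A picture is of the moment at which its call begins: read the wrist's pose just before it. camera_params takes no time and is no camera call.
- close_job(): hands the job in, once; it reports no verdict.
The state is a dict: "time_s": time; "qpos": joint angles; "dq": joint speeds; "joint_efforts": joint torques, N m; "tool_pos": TCP position; "orientation": TCP orientation; "force": force on the tool from outside, world axes, zero at the start; "ft_torque": the same for the moment, N m; "grip_width": opening from 0.0 (shut) to 1.0 (fully open).
Only numpy, scipy, OpenCV 4.12 (cv2) and the standard library are available. Lean on these libraries where they do the work, as an engineer would, in place of code of your own. Each camera call takes 0.05 s, during which the arm holds its last target.

### The job

Test the stop on the machine deck: with the fingertips press the three-lobed mushroom button in until it latches, then push one of its lobes round clockwise (seen from above) until the latch lets go and the head springs back out. Once it is out again, press the flat reset button on the other box and let it come back up. Do it gently, without pinching the mushroom head, and leave the loose parts on the deck where they are.

Things in the scene. Friction and masses are not known exactly. Their poses are not given: they have to be found in the camera images.
- stop_station: Stop station, screwed to the deck, immovable: grey box 92 x 92 mm, 58 mm high, cable gland on its far (+x) face. On its lid an aluminium collar (50 mm across, 8 mm high) out of which a black stem (29 mm across) carries the red mushroom head. Origin: centre of the box's underside, on the deck; z up, on the button's axis.
- stop_top (a point): Crown of the mushroom head, on the button's axis: 100 mm above the deck when out, 91 mm when in. Turns with the head; z up, x along one of its three grip lobes (the others 120 degrees either side). The head is a low dome 48 mm across, 22 mm from skirt to crown; 72 mm across the circle round the lobes. Skirt 20 mm above the box lid when out, 11 mm when in.
- stop_lobe (a point): One grip lobe of the head, the one on the x axis of stop_top: this point is the centre of its round end (8 mm radius), 28 mm from the button's axis, half-way up the lobe. A lobe is 16 mm wide, ends 36 mm from the axis and is 15 mm high: its top lies 7 mm and its underside 22 mm below the crown. The gaps between lobes are about 40 mm wide, open from above and outside.
- stop_press (a joint): How far the mushroom head is pressed in, in m: 0 out, 0.009 fully in. Resists with about 11 N at first, then less, snaps over at about 6.5 mm and then stays in (latched) by itself, held by about 4 N. The twist lets it go and it springs up to 0 by itself. Pressing down on it while twisting keeps it in.
- stop_turn (a joint): Twist of the head in rad, growing clockwise seen from above: 0 at rest, stop at 0.7. A light spring turns it back to 0 (0.02 N m at 0, 0.05 N m at the stop). With the button in, a cam lifts the head; past 0.35 to 0.5 (a rubbing finger delays it) the latch lets go and the head springs out. 3 to 6 N pushed sideways against a lobe does it.
- reset_station: Reset station, screwed to the deck, immovable: grey box 80 mm (x) x 130 mm (y), 52 mm high, cable gland on its far (+x) face. On its lid, 64 mm apart: at y = -32 mm the flat reset push button, at y = +32 mm an unlit pilot lamp (pale dome 28 mm across, top 76.5 mm above the deck, does not move). Origin: centre of the underside, on the deck; z up.
- reset_top (a point): Centre of the flat top of the reset push button: black, 32 mm across, standing 10 mm proud of its aluminium bezel (48 mm across, 12 mm high), 74 mm above the deck when not pressed. z up.
- reset (a joint): How far the reset button is pressed, in m: 0 out, 0.006 fully in. Spring return; 2 N starts it, 6 N takes it fully in.
- flange_mid (a point): Loose bystander: blank flange, aluminium disc 55 mm across with a boss 24 mm across, 22 mm high, 0.16 kg. The point is at its centre, half-way up.
- cap_mid (a point): Loose bystander: white plastic port cap, 38 mm across the rim, 24 mm high. The point is at its centre, half-way up.
- union_mid (a point): Loose bystander: steel tube union with two hex nuts standing on end, 30 mm across, 52 mm high, 0.12 kg. The point is at its centre, half-way up.
- spanner_mid (a point): Loose bystander: open-ended spanner about 150 mm long lying flat along its x. The point is near the middle of its length.
Things that resemble listed ones, but are neither listed nor needed, are in the scene too. What is shaped like the stop_station but turquoise is not meant. What is shaped like the reset_station but yellow is not meant.

How it is judged:
On the way, in this order (a step that is already met when the one before it is completed fails the run):
1. the mushroom button is pressed in and latched (value of joint stop_press above 0.0075 m), for 0.2 s.
2. the head is twisted clockwise past the release angle (value of joint stop_turn above 0.2 rad), for 0.02 s.
3. the head has sprung out and turned back (value of joint stop_press below 0.0015 m and value of joint stop_turn below 0.1 rad), for 0.1 s.
4. the reset button is pressed in (value of joint reset above 0.0045 m), for 0.05 s.
At the end, for the whole second after the job is handed in: The mushroom head is out (pressed less than 1.5 mm) and turned back (under 0.1 rad), the reset button is out (under 1 mm), and the flange, cap, union and spanner are within 15 mm of where they lay (all of step 3 and value of joint reset below 0.001 m and distance of each of flange_mid, cap_mid, union_mid, spanner_mid from where it was at the start of the episode below 0.015 m); the robot touches nothing.
It fails at once if a loose part is moved, lifted or carried (more than 15 mm) (distance of any of flange_mid, cap_mid, union_mid, spanner_mid from where it was at the start of the episode above 0.015 m).
It fails at once if the reset button is pressed while the stop is still in (value of joint reset above 0.003 m and value of joint stop_press above 0.004 m).
It fails at once if the stop is pinched or forced (over 35 N) (contact force between the fingers and stop_station above 35 N).
It fails at once if the reset station is forced (over 35 N) (contact force between the fingers and reset_station above 35 N).
It also fails if it takes over 51 s, if anything falls off the work surface, if the arm or the gripper's body presses on something with over 40 N, if the wrist force passes 120 N, or if a joint passes its speed limit or range.

## Working session

There is one attempt and no reset: what is moved stays moved. The work goes in short steps, Python scripts to look and compute and a tool call to move; the robot and the scene stay as the last step left them, time stands still between calls to the robot, and variables do not carry over. Pictures are saved under pics/ and viewed, and the job is handed in when it is done.

Besides the shell and the picture viewer there is one more tool, called after "Call:" as name(argument=value, ...), one argument or row to a line, values as JSON. servo_tool: Moves the arm, as the interface text tells. Its arguments: {"type":"object","properties":{"deltas":{"type":"array","items":{"type":"array","items":{"type":"array","items":{"type":"number"}}}},"grip_force":{"type":"number"}},"required":["deltas"]}

```bash
mkdir -p pics; python3 - <<'E'
from workcell import *
import cv2
s=state();print(s)
for n in("scene","top","wrist"):
    print(n,camera_params(n))
    cv2.imwrite(f"pics/{n}0.png",snapshot(n)[:,:,::-1])
E
```

```text
{'time_s': 0.0, 'qpos': array([-1.16503009e+00,  3.20304564e-01,  1.56568697e+00,  1.44982338e-05,
        1.25740905e+00, -1.99939869e-02]), 'dq': array([ 0.00083699,  0.00105827, -0.00112207,  0.00019205, -0.00017433,
       -0.001619  ]), 'joint_efforts': array([ 1.29074891e-03, -4.15525389e+01, -2.34164983e+01, -7.72186377e-05,
        8.27866170e-03,  6.57539090e-06]), 'tool_pos': array([ 0.23729712, -0.52321314,  0.22717192]), 'orientation': array([ 9.77426545e-01,  2.11273593e-01, -1.66517062e-04, -8.88523159e-04]), 'force': array([-0.38771813,  0.15550992, -0.084015  ]), 'ft_torque': array([-0.00885144, -0.04403616, -0.03027176]), 'grip_width': 1.0026929686369501}
scene {'fov_y': 52.23672559328516, 'cx': 320.98217806805513, 'cy': 194.0997322635064, 'R': array([[-0.11050244,  0.99366308, -0.02056431],
       [ 0.69475906,  0.06243331, -0.71652769],
       [-0.71070321, -0.0934653 , -0.69725546]]), 't': array([ 0.00815507, -0.27639544,  1.3129193 ])}
top {'fov_y': 47.191601683246724, 'cx': 325.24314794918445, 'cy': 199.7525831394547, 'R': array([[ 0.00143341, -0.99986832,  0.01616432],
       [-0.99534106, -0.00298489, -0.0963705 ],
       [ 0.09640606, -0.01595087, -0.99521427]]), 't': array([0.01232252, 0.51507652, 1.32327602])}
wrist {'fov_y': 66.6244169272012, 'cx': 313.5181689016082, 'cy': 202.49532427353105, 'mount': array([[-5.03215770e-04, -9.52464022e-01, -3.04650675e-01,
         7.66975360e-02],
       [ 9.99999847e-01, -4.09710615e-04, -3.70854499e-04,
        -4.65372170e-04],
       [ 2.28406952e-04, -3.04650815e-01,  9.52464083e-01,
        -1.45529093e-01],
       [ 0.00000000e+00,  0.00000000e+00,  0.00000000e+00,
         1.00000000e+00]])}
```

View pics/scene0.png

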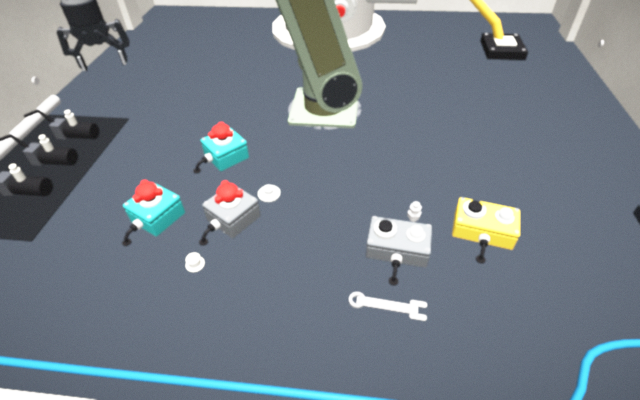

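View pics/top0.png

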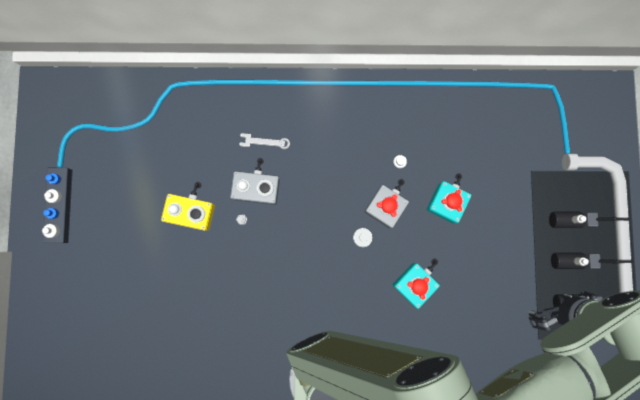

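```bash
python3 -c "
from workcell import *
print([n for n in globals() if not n.startswith('__')]);
print(globals().get('tcp_to_tips'))"
```

```text
['snapshot', 'camera_params', 'close_job', 'state', 'IKError', 'tcp_to_tips']
0.019
```

The top view shows three mushroom stations: grey at (388,205), and turquoise at (450,201) and (417,286). There are two reset boxes: grey at (255,187) with its black button at (264,187), and yellow at (187,211). I choose the grey ones. Next I'll check them in a crop and triangulate.

```bash
cat > h.py <<'E'
import numpy as np,cv2
from workcell import *
from scipy.spatial.transform import Rotation as Rn
def cam(n,s=None):
    p=camera_params(n);f=200/np.tan(np.radians(p['fov_y']/2))
    if n!='wrist': R=np.array(p['R']);c=-R.T@p['t'];Rc=R.T
    else:
        M=np.array(p['mount']);Q=Rn.from_quat(s['orientation']).as_matrix()
        Rc=Q@M[:3,:3];c=Q@M[:3,3]+s['tool_pos']
    return f,p['cx'],p['cy'],Rc,c
def ray(k,uv):
    f,cx,cy,Rc,c=k;d=Rc@np.array([(uv[0]-cx)/f,(uv[1]-cy)/f,1]);return c,d/np.linalg.norm(d)
def onz(k,uv,z):
    c,d=ray(k,uv);return c+d*(z-c[2])/d[2]
def tri(k1,u1,k2,u2):
    c1,d1=ray(k1,u1);c2,d2=ray(k2,u2)
    t=np.linalg.lstsq(np.c_[d1,-d2],c2-c1,rcond=None)[0]
    a=c1+t[0]*d1;b=c2+t[1]*d2;return (a+b)/2,np.linalg.norm(a-b)
def proj(k,X):
    f,cx,cy,Rc,c=k;v=Rc.T@(np.asarray(X)-c);return np.array([cx+f*v[0]/v[2],cy+f*v[1]/v[2]])
def blobs(m,amin=20):
    n,l,st,ce=cv2.connectedComponentsWithStats(m.astype(np.uint8))
    return [(ce[i].round(1),st[i][4],l==i) for i in range(1,n) if st[i][4]>=amin]
def red(I):
    I=I.astype(int);return (I[...,0]>140)&(I[...,1]<80)&(I[...,2]<80)
E
python3 - <<'E'
from h import *
kt,ks=cam('top'),cam('scene')
T=cv2.imread('pics/top0.png')[:,:,::-1];S=cv2.imread('pics/scene0.png')[:,:,::-1]
for I,n in((T,'t'),(S,'s')):
    print(n,[(b[0],b[1]) for b in blobs(red(I))], [(b[0],b[1]) for b in blobs(I.max(2)<32,40)])
a=cv2.resize(T[120:310,150:480],None,fx=2.4,fy=2.4,interpolation=2)
cv2.imwrite('pics/crop0.png',a[:,:,::-1])
b=cv2.resize(S[110:330,110:450],None,fx=2.3,fy=2.3,interpolation=2)
cv2.imwrite('pics/crop0s.png',b[:,:,::-1])
for z in(.09,):print(onz(kt,(388,205),z),onz(kt,(264.5,187),.074))
E
```

```text
t [(array([454.2, 200.1]), np.int32(148)), (array([389.6, 204.6]), np.int32(132)), (array([419.7, 286.4]), np.int32(144))] [(array([552.4, 219.6]), np.int32(70)), (array([554.2, 260.5]), np.int32(74)), (array([556. , 300.9]), np.int32(64))]
s [(array([340.8,  10.7]), np.int32(34)), (array([221.2, 135.7]), np.int32(64)), (array([148.5, 196.7]), np.int32(90)), (array([228.6, 198.3]), np.int32(75))] [(array([486.9,  48.8]), np.int32(65)), (array([510.6,  55.3]), np.int32(85)), (array([ 93.8, 131. ]), np.int32(80)), (array([ 71.6, 156.9]), np.int32(115)), (array([ 45.3, 187.1]), np.int32(148))]
[ 0.49447438 -0.16151586  0.09      ] [0.54612002 0.18669614 0.074     ]
```

View pics/crop0.png

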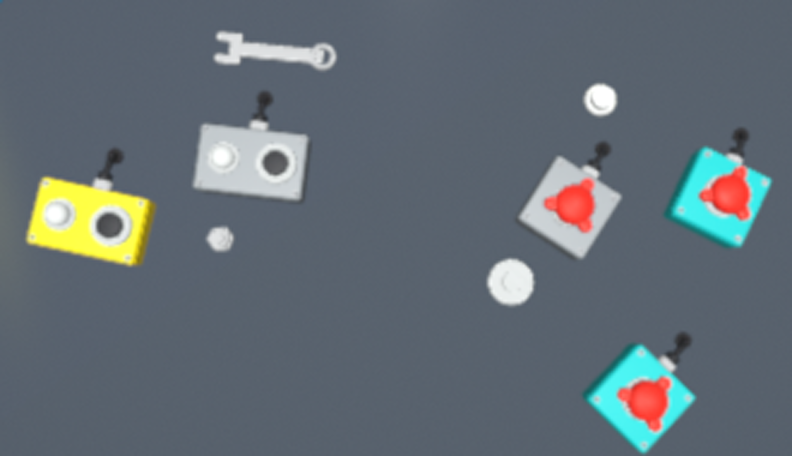

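View pics/crop0s.png

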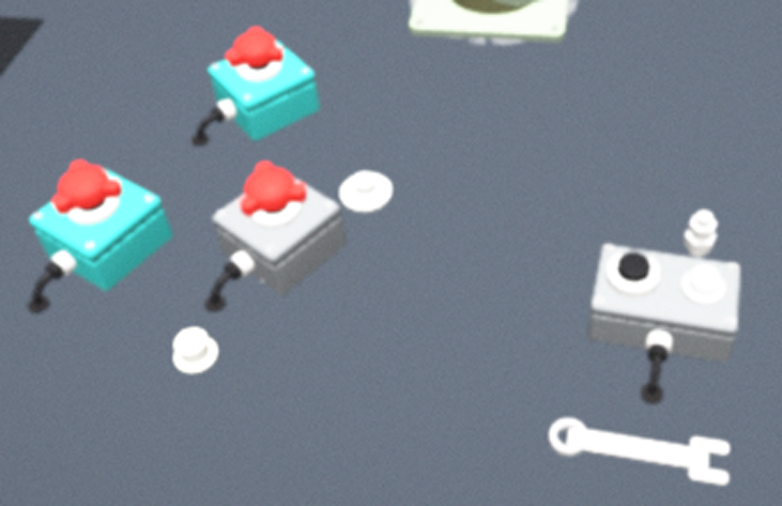

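Crops: the grey stop station with red lobed head is at top (389.6,204.6) and scene (228.6,198.3). The grey reset box with black button is at top (264.5,187) and scene (385,226). Both match the description, and the turquoise and yellow look-alikes are clearly separate. I'll triangulate first, then move there for a wrist view.

```bash
python3 - <<'E'
from h import *
kt,ks=cam('top'),cam('scene')
print(tri(kt,(389.6,204.6),ks,(228.6,198.3)))
print(tri(kt,(264.5,187.3),ks,(385.5,226)))
s=state();print(Rn.from_quat(s['orientation']).as_matrix().round(3))
E
```

```text
(array([ 0.49662765, -0.16639584,  0.06793995]), np.float64(0.006366192947099164))
(array([0.54619207, 0.18924243, 0.06633844]), np.float64(0.0032966021670970853))
[[ 0.911  0.413 -0.001]
 [ 0.413 -0.911  0.001]
 [ 0.    -0.001 -1.   ]]
```

Call:
servo_tool(
  deltas=[
    [[40,-24,0,0,0,0,0],[45,-27,0,0,0,0,0],[45,-27,0,0,0,0,0],[45,-27,0,0,0,0,0],[45,-27,0,0,0,0,0],[45,-27,0,0,0,0,0],[45,-27,0,0,0,0,0],[40,-22,0,0,0,0,0]],
  ],
)

```text
time_s: 1.15
tool_pos: [0.471, -0.1879, 0.2279]
orientation: [0.977, 0.212, -0.0, -0.0]
force: [1.0, -0.2, 0.0]
grip_width: -0.002
```

```bash
python3 - <<'E'
from h import *
s=state();I=snapshot('wrist');cv2.imwrite('pics/w1.png',I[:,:,::-1]);np.save('w1.npy',np.r_[s['tool_pos'],s['orientation']])
print(s['tool_pos'],[(b[0],b[1]) for b in blobs(red(I))])
E
```

```text
[ 0.47100376 -0.18790449  0.22787033] [(array([301.6, 154.6]), np.int32(2334)), (array([475.3, 218.2]), np.int32(2324)), (array([310.6, 352.6]), np.int32(109))]
```

View pics/w1.png

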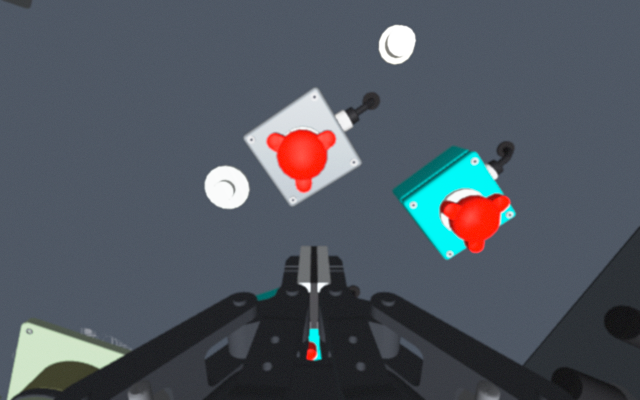

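The wrist view shows the grey stop head at (302,155) with lobe ends near (271,141), (332,138) and (304,190). Turquoise is at (475,218), the flange at (227,187) and the cap at (398,43). I'll take a second view from about 35 mm further along, then triangulate.

Call:
servo_tool(
  deltas=[
    [[-30,-10,0,0,0,0,0],[-30,-10,0,0,0,0,0],[0,0,0,0,0,0,0]],
  ],
)

```text
time_s: 1.58
tool_pos: [0.4057, -0.1961, 0.2279]
orientation: [0.978, 0.211, -0.0, -0.0]
force: [-0.2, 0.5, -0.2]
grip_width: -0.005
```

```bash
cat > meas.py <<'E'
from h import *
def lobes(m):
    # dome centre = distance-transform peak; lobe tips = far contour points in 3 sectors
    d=cv2.distanceTransform(m.astype(np.uint8),cv2.DIST_L2,5)
    ys,xs=np.where(d>d.max()-0.7);return np.array([xs.mean(),ys.mean()]),d.max()
E
python3 - <<'E'
from meas import *
s2=state();I2=snapshot('wrist');cv2.imwrite('pics/w2.png',I2[:,:,::-1])
w=np.load('w1.npy');s1=dict(tool_pos=w[:3],orientation=w[3:])
I1=cv2.imread('pics/w1.png')[:,:,::-1]
k1,k2=cam('wrist',s1),cam('wrist',s2)
b1=[b for b in blobs(red(I1),500)];b2=[b for b in blobs(red(I2),500)]
print([(b[0],b[1]) for b in b2], s2['tool_pos'])
for z in (.1,.089,.0855): print(onz(k1,(301.6,154.6),z))
out=[]
for b in b2: 
    p,e=tri(k1,b1[0][0],k2,b[0]);print('centroid',p,e); print('dome',lobes(b[2]))
print('dome1',lobes(b1[0][2]))
E
```

```text
[(array([323.5,  81.5]), np.int32(2836)), (array([507.3, 155.1]), np.int32(2764))] [ 0.40568271 -0.19607382  0.22792469]
[ 0.49765198 -0.16342106  0.1       ]
[ 0.49592123 -0.16372931  0.089     ]
[ 0.49537054 -0.16382739  0.0855    ]
centroid [ 0.49642451 -0.16372192  0.09213527] 0.00016216727483073153
dome (array([324.0754717 ,  79.54716981]), np.float32(12.196899))
centroid [ 0.50680254 -0.1693514   0.34097096] 0.0621286125391235
dome (array([517., 150.]), np.float32(16.787598))
dome1 (array([310.25      , 152.16666667]), np.float32(11.984499))
```

View pics/w2.png

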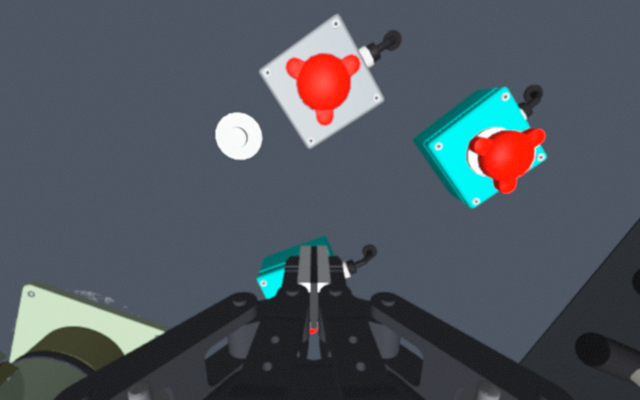

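```bash
python3 - <<'E'
from meas import *
w=np.load('w1.npy');s1=dict(tool_pos=w[:3],orientation=w[3:]);s2=state()
for k,f in((cam('wrist',s1),'w1'),(cam('wrist',s2),'w2')):
    I=cv2.imread(f'pics/{f}.png')[:,:,::-1].astype(int)
    m=((I[...,0]-I[...,1]>60)).astype(np.uint8)
    b=[b for b in blobs(m,500)][0]
    c=max(cv2.findContours(b[2].astype(np.uint8),0,1)[0],key=len)[:,0]
    P=np.array([onz(k,p,.086)[:2] for p in c]);ax=np.array([.496,-.1635])
    for it in range(5):
        r=np.hypot(*(P-ax).T);a=np.degrees(np.arctan2(*(P-ax).T[::-1]))
        i=np.argsort(-r);tips=[]
        for j in i:
            if all(abs((a[j]-a[t]+180)%360-180)>60 for t in tips):tips.append(j)
            if len(tips)==3:break
        A=np.array([P[t] for t in tips]);
        # circumcentre
        M=2*(A[1:]-A[0]);ax=np.linalg.solve(M,(A[1:]**2).sum(1)-(A[0]**2).sum())
    print(f,ax,[(a[t].round(1),(r[t]*1000).round(1),c[t]) for t in tips],b[0])
k=cam('wrist',s2);q=np.mean([onz(k,p,.058) for p in((336,23),(376.5,97.5),(311,141),(268,72))],0);print('lid',q)
E
```

```text
w1 [ 0.49494253 -0.16412312] [(np.float64(89.8), np.float64(36.3), array([266, 139], dtype=int32)), (np.float64(-34.5), np.float64(36.3), array([335, 135], dtype=int32)), (np.float64(-149.6), np.float64(36.3), array([306, 192], dtype=int32))] [301.5 154.4]
w2 [ 0.49759692 -0.16435878] [(np.float64(87.2), np.float64(36.4), array([286,  62], dtype=int32)), (np.float64(-151.2), np.float64(36.4), array([326, 125], dtype=int32)), (np.float64(-32.8), np.float64(36.4), array([359,  58], dtype=int32))] [323.2  81.6]
lid [ 0.49742424 -0.1649313   0.058     ]
```

Axis is about (0.4965, -0.164). The crown is consistent with 0.10 m: the head centroid triangulates to z=0.092. Lobes are at about 88°, -32° and -151°. I'll move above the crown with closed fingers and turn so tool x lines up with the -151° lobe.

Call:
servo_tool(
  deltas=[
    [[24,2,10,0,0,0,0],[24,2,20,0,0,0,0],[24,2,25,0,0,0,0],[24,2.3,25,0,0,0,0],[0,0,15,0,0,-4.6,0],[0,0,0,0,0,0,0]],
  ],
)

```text
time_s: 2.38
tool_pos: [0.499, -0.1631, 0.1308]
orientation: [0.968, 0.251, -0.001, -0.001]
force: [0.6, -0.4, 0.2]
grip_width: 0.002
```

```bash
python3 - <<'E'
from h import *
s=state();print(s['tool_pos'],s['force'],Rn.from_quat(s['orientation']).as_matrix().round(3))
a=snapshot('scene')[140:260,170:300];b=snapshot('wrist')
cv2.imwrite('pics/p3.png',cv2.resize(a,None,fx=5,fy=4.7)[:,:,::-1]);cv2.imwrite('pics/p3w.png',b[:,:,::-1])
E
```

```text
[ 0.49904643 -0.16305947  0.13078987] [ 0.64978222 -0.35645194  0.19690192] [[ 0.874  0.485 -0.003]
 [ 0.485 -0.874  0.001]
 [-0.002 -0.003 -1.   ]]
```

View pics/p3.png

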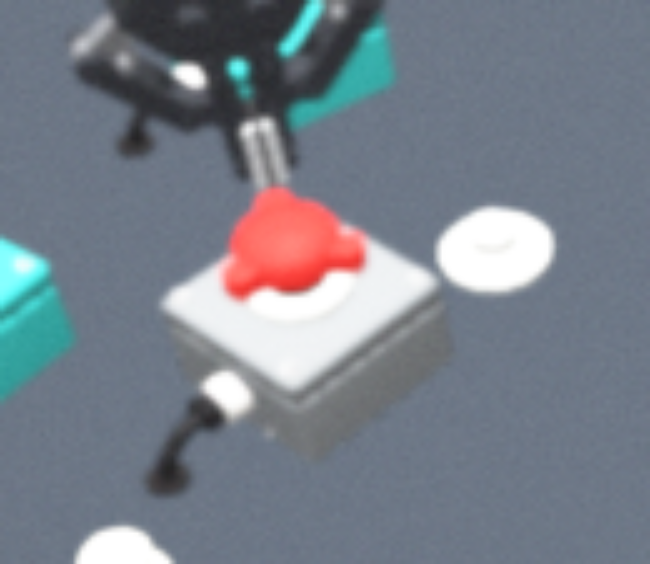

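View pics/p3w.png

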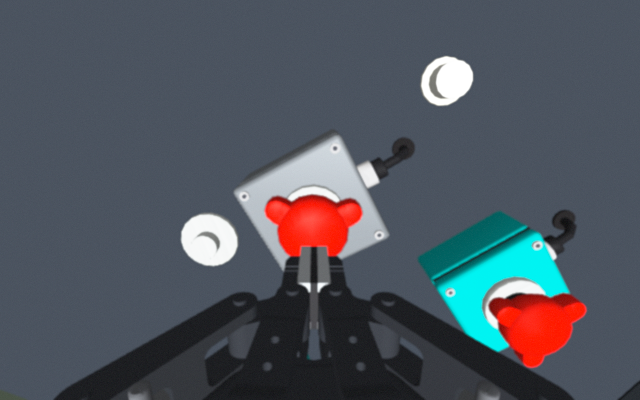

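The fingertips are just above the crown, with the head centre at (313,232) in the wrist picture. I'll press now in small steps.

Call:
servo_tool(
  deltas=[
    [[-2,0,9,0,0,0,0],[0,0,2,0,0,0,0],[0,0,2,0,0,0,0]],
  ],
)

```text
time_s: 2.85
tool_pos: [0.4965, -0.1653, 0.1201]
orientation: [0.968, 0.25, 0.0, 0.0]
force: [0.9, 0.2, -0.0]
grip_width: -0.001
```

Call:
servo_tool(
  deltas=[
    [[0,0,2,0,0,0,0],[0,0,1.5,0,0,0,0],[0,0,0,0,0,0,0]],
  ],
)

```text
time_s: 3.22
tool_pos: [0.4965, -0.1652, 0.1165]
orientation: [0.968, 0.25, -0.0, 0.0]
force: [-1.1, -0.3, 0.3]
grip_width: -0.001
```

Call:
servo_tool(
  deltas=[
    [[0,0,1.5,0,0,0,0],[0,0,0,0,0,0,0]],
  ],
)

```text
time_s: 3.48
tool_pos: [0.4965, -0.1651, 0.1149]
orientation: [0.968, 0.25, -0.0, 0.0]
force: [-0.6, 0.0, -0.3]
grip_width: -0.003
```

```bash
python3 - <<'E'
from h import *
s=state();print(s['tool_pos'],s['force'],s['ft_torque'],s['joint_efforts'])
a=snapshot('scene')[140:260,170:300];b=snapshot('wrist')
cv2.imwrite('pics/p4.png',cv2.resize(a,None,fx=5,fy=4.7)[:,:,::-1]);cv2.imwrite('pics/p4w.png',cv2.resize(b[120:320,200:440],None,fx=3,fy=3)[:,:,::-1])
E
```

```text
[ 0.4965141  -0.16512766  0.11493712] [-0.59339971  0.0049979  -0.34282057] [ 0.04310832 -0.02888073 -0.00465857] [-4.52603606e-03 -3.88259339e+01 -1.96243662e+01 -3.80963911e-04
 -8.46219307e-03  1.15142902e-04]
```

View pics/p4.png

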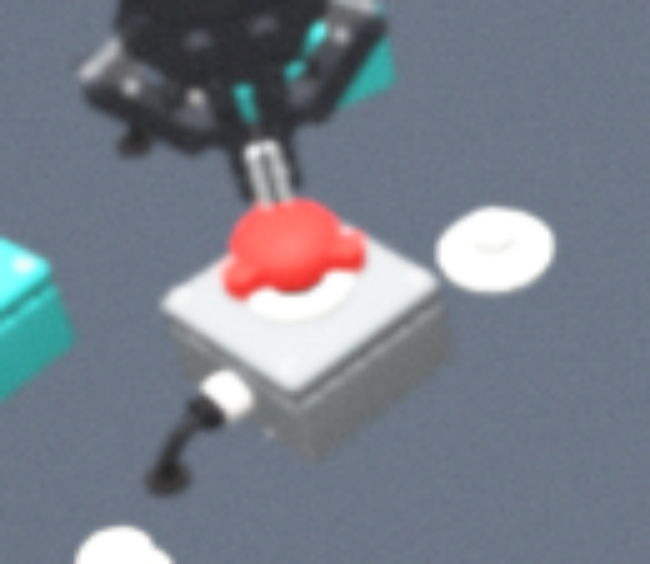

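View pics/p4w.png

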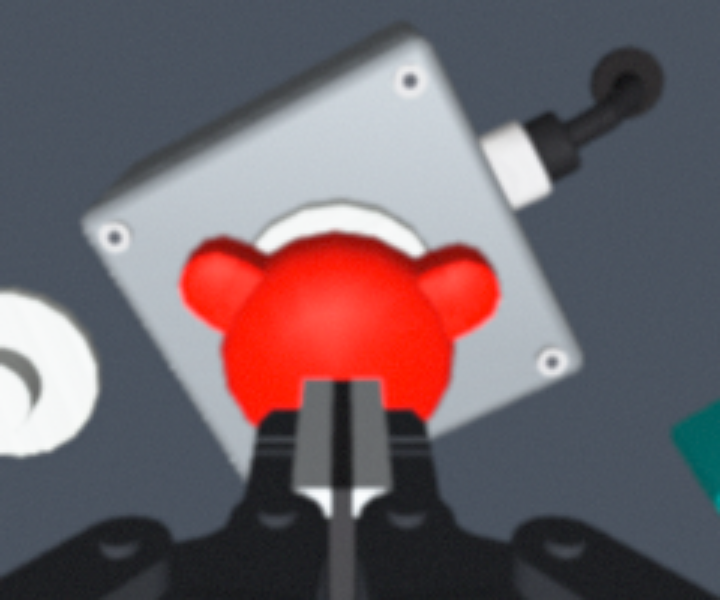

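```bash
python3 - <<'E'
from h import *
s=state();k=cam('wrist',s);ks=cam('scene');Q=Rn.from_quat(s['orientation']).as_matrix()
for l in((0,0,.019),(.011,0,.019),(-.011,0,.019),(.011,.0075,.019),(.011,0,0),(0,0,0)):
    X=Q@np.array(l)+s['tool_pos'];print(l,X.round(4),proj(k,X).round(1),proj(ks,X).round(1))
for X in((.4965,-.164,.1),(.4965,-.164,.086),(.4965,-.164,.078)):print(X,proj(k,X).round(1),proj(ks,X).round(1))
print(tri(k,(313,231),ks,(226,189)))
E
```

```text
(0, 0, 0.019) [ 0.4966 -0.1651  0.096 ] [314.6 241.3] [225.4 189.4]
(0.011, 0, 0.019) [ 0.5062 -0.1598  0.096 ] [314.6 224. ] [226.6 192.5]
(-0.011, 0, 0.019) [ 0.4869 -0.1705  0.096 ] [314.6 258. ] [224.3 186.3]
(0.011, 0.0075, 0.019) [ 0.5098 -0.1664  0.096 ] [327.5 224. ] [223.2 193.5]
(0.011, 0, 0) [ 0.5062 -0.1598  0.115 ] [314.7 237.6] [225.  186.2]
(0, 0, 0) [ 0.4966 -0.1651  0.115 ] [314.7 256.5] [223.8 183.1]
(0.4965, -0.164, 0.1) [312.9 243.5] [225.6 188.1]
(0.4965, -0.164, 0.086) [312.9 233.7] [226.8 192.6]
(0.4965, -0.164, 0.078) [312.9 228.8] [227.4 195.2]
(array([ 0.50586219, -0.15909487,  0.10652206]), np.float64(0.0002813411829518195))
```

The tips look higher or further back in both pictures than the model predicts: wrist front edge at row 247 against 224 predicted. I'll raise the tool and triangulate the fingertips against a clear background.

Call:
servo_tool(
  deltas=[
    [[0,0,-35,0,0,0,0],[0,0,-35,0,0,0,0],[0,0,0,0,0,0,0]],
  ],
)

```text
time_s: 3.95
tool_pos: [0.4983, -0.1657, 0.1878]
orientation: [0.968, 0.25, 0.003, 0.002]
force: [0.0, -0.4, -0.6]
grip_width: 0.001
```

```bash
python3 - <<'E'
from h import *
s=state();print(s['tool_pos'],s['force'])
S=snapshot('scene');s=state();b=snapshot('wrist')
cv2.imwrite('pics/s5.png',S[:,:,::-1])
cv2.imwrite('pics/p5.png',cv2.resize(S[100:220,170:300],None,fx=5,fy=5,interpolation=2)[:,:,::-1]);cv2.imwrite('pics/p5w.png',cv2.resize(b[200:360,220:400],None,fx=3.5,fy=3.5)[:,:,::-1])
k=cam('wrist',s);ks=cam('scene');Q=Rn.from_quat(s['orientation']).as_matrix()
for l in((0,0,.019),(.011,0,.019),(-.011,0,.019),(.011,0,0),(0,0,0),(0,0,-.03)):
    X=Q@np.array(l)+s['tool_pos'];print(l,X.round(4),proj(k,X).round(1),((proj(ks,X)-[170,100])*5).round(1))
E
```

```text
[ 0.49827771 -0.16573206  0.18778895] [ 0.0111946  -0.37434529 -0.57644248]
(0, 0, 0.019) [ 0.4971 -0.1653  0.167 ] [314.6 241.3] [245.4 325.6]
(0.011, 0, 0.019) [ 0.5067 -0.16    0.167 ] [314.6 224. ] [251.1 341.1]
(-0.011, 0, 0.019) [ 0.4875 -0.1707  0.167 ] [314.6 258. ] [239.7 310.3]
(0.011, 0, 0) [ 0.5067 -0.16    0.186 ] [314.7 237.6] [242.3 305.9]
(0, 0, 0) [ 0.4971 -0.1653  0.186 ] [314.7 256.5] [236.5 290.4]
(0, 0, -0.03) [ 0.497  -0.1653  0.216 ] [315.  288.9] [222.  232.6]
```

View pics/p5.png

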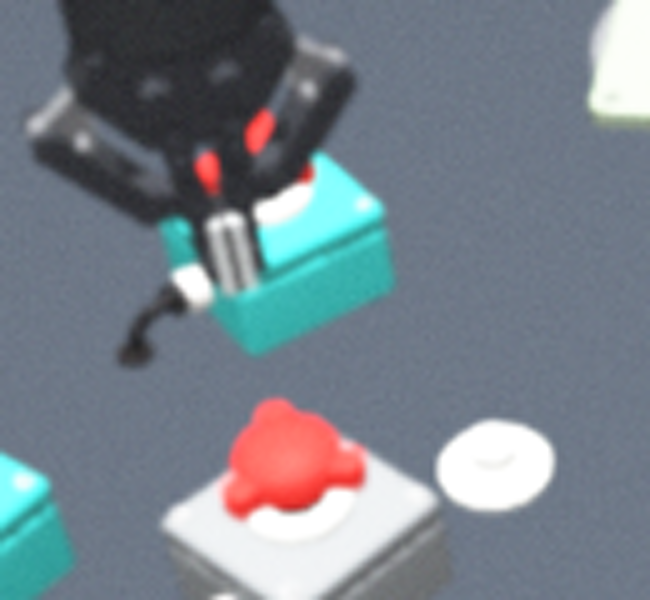

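View pics/p5w.png

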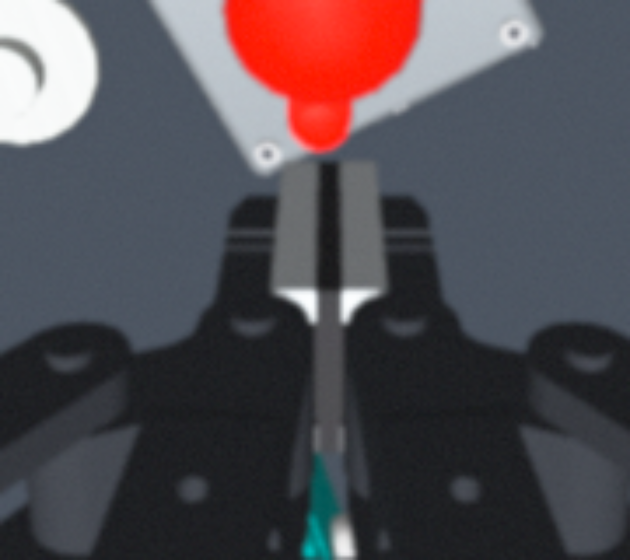

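```bash
python3 - <<'E'
from h import *
s=state();k=cam('wrist',s);ks=cam('scene');Q=Rn.from_quat(s['orientation']).as_matrix()
X,e=tri(k,(314.5,246.3),ks,(170+238/5,100+292/5));print(X,e,Q.T@(X-s['tool_pos']))
X,e=tri(k,(314.5,283),ks,(170+225/5,100+215/5));print(X,e,Q.T@(X-s['tool_pos']))
E
```

```text
[ 0.50450173 -0.16082521  0.19160445] 0.000952317924377692 [ 0.00923686  0.00032774 -0.00681181]
[ 0.50991646 -0.15661815  0.23505087] 0.0009239143384666004 [ 0.01600542 -0.00072902 -0.05025925]
```

Two views put the real fingertip edge about 7–10 mm behind the reported TCP, not 19 mm ahead. That explains the missing contact, so I'll rely on contact force rather than the nominal length. Descending again.

Call:
servo_tool(
  deltas=[
    [[0,0,35,0,0,0,0],[0,0,35,0,0,0,0],[0,0,6,0,0,0,0],[0,0,2,0,0,0,0],[0,0,0,0,0,0,0]],
  ],
)

```text
time_s: 4.68
tool_pos: [0.4972, -0.1654, 0.1079]
orientation: [0.968, 0.25, 0.001, 0.001]
force: [-0.1, 0.1, 0.7]
grip_width: -0.001
```

Call:
servo_tool(
  deltas=[
    [[0,0,2,0,0,0,0],[0,0,2,0,0,0,0]],
  ],
)

```text
time_s: 4.92
tool_pos: [0.4969, -0.1652, 0.1035]
orientation: [0.968, 0.25, 0.001, 0.0]
force: [-0.6, 0.6, 0.2]
grip_width: -0.0
```

Call:
servo_tool(
  deltas=[
    [[0,0,2,0,0,0,0],[0,0,0,0,0,0,0]],
  ],
)

```text
time_s: 5.18
tool_pos: [0.4964, -0.1651, 0.1009]
orientation: [0.968, 0.25, -0.0, -0.0]
force: [-0.3, -0.2, -1.0]
grip_width: 0.003
```

Call:
servo_tool(
  deltas=[
    [[0,0,2,0,0,0,0],[0,0,0,0,0,0,0]],
  ],
)

```text
time_s: 5.42
tool_pos: [0.4964, -0.1651, 0.0988]
orientation: [0.968, 0.25, -0.0, -0.0]
force: [0.2, -0.6, 0.3]
grip_width: -0.003
```

Call:
servo_tool(
  deltas=[
    [[0,0,2,0,0,0,0],[0,0,0,0,0,0,0]],
  ],
)

```text
time_s: 5.68
tool_pos: [0.4965, -0.1651, 0.0968]
orientation: [0.968, 0.25, -0.0, -0.0]
force: [-0.1, -0.3, 0.1]
grip_width: -0.0
```

Call:
servo_tool(
  deltas=[
    [[0,0,1.5,0,0,0,0],[0,0,0,0,0,0,0]],
  ],
)

```text
time_s: 5.92
tool_pos: [0.4967, -0.1652, 0.0965]
orientation: [0.968, 0.25, 0.0, 0.0]
force: [-1.6, 0.6, 6.5]
grip_width: -0.002
```

Call:
servo_tool(
  deltas=[
    [[0,0,1.5,0,0,0,0],[0,0,0,0,0,0,0]],
  ],
)

```text
time_s: 6.18
tool_pos: [0.4967, -0.1652, 0.0955]
orientation: [0.968, 0.25, 0.0, 0.0]
force: [-3.2, 0.6, 9.3]
grip_width: -0.005
```

Contact came at TCP z≈0.0967, so the tips are effectively about 3 mm above the TCP reading. Continuing the press.

Call:
servo_tool(
  deltas=[
    [[0,0,2,0,0,0,0],[0,0,2,0,0,0,0],[0,0,0,0,0,0,0]],
  ],
)

```text
time_s: 6.55
tool_pos: [0.4965, -0.1651, 0.0899]
orientation: [0.968, 0.25, 0.0, 0.0]
force: [0.0, 0.2, 0.2]
grip_width: -0.001
```

Call:
servo_tool(
  deltas=[
    [[0,0,2,0,0,0,0],[0,0,0,0,0,0,0]],
  ],
)

```text
time_s: 6.8
tool_pos: [0.4966, -0.1652, 0.0878]
orientation: [0.968, 0.25, -0.0, 0.0]
force: [-0.4, 0.5, -0.1]
grip_width: -0.002
```

Call:
servo_tool(
  deltas=[
    [[0,0,1,0,0,0,0],[0,0,0,0,0,0,0]],
  ],
)

```text
time_s: 7.05
tool_pos: [0.4967, -0.1652, 0.0875]
orientation: [0.968, 0.25, 0.0, 0.0]
force: [-0.7, 0.1, 3.4]
grip_width: -0.0
```

Call:
servo_tool(
  deltas=[
    [[0,0,-12,0,0,0,0],[0,0,-12,0,0,0,0],[0,0,0,0,0,0,0]],
  ],
)

```text
time_s: 7.42
tool_pos: [0.4975, -0.1655, 0.1124]
orientation: [0.968, 0.25, 0.001, 0.001]
force: [0.3, -0.9, -0.2]
grip_width: 0.001
```

```bash
python3 - <<'E'
from h import *
s=state();print(s['tool_pos'],s['force'],s['time_s'],Rn.from_quat(s['orientation']).as_matrix().round(3))
S=snapshot('scene');s=state();b=snapshot('wrist')
cv2.imwrite('pics/p6.png',cv2.resize(S[140:260,170:300],None,fx=5,fy=5,interpolation=2)[:,:,::-1]);cv2.imwrite('pics/p6w.png',cv2.resize(b[120:320,200:440],None,fx=3,fy=3)[:,:,::-1])
E
```

```text
[ 0.49745374 -0.16545613  0.11239803] [ 0.25005135 -0.85603604 -0.17704219] 7.425 [[ 0.875  0.485  0.003]
 [ 0.485 -0.875 -0.001]
 [ 0.002  0.002 -1.   ]]
```

View pics/p6.png

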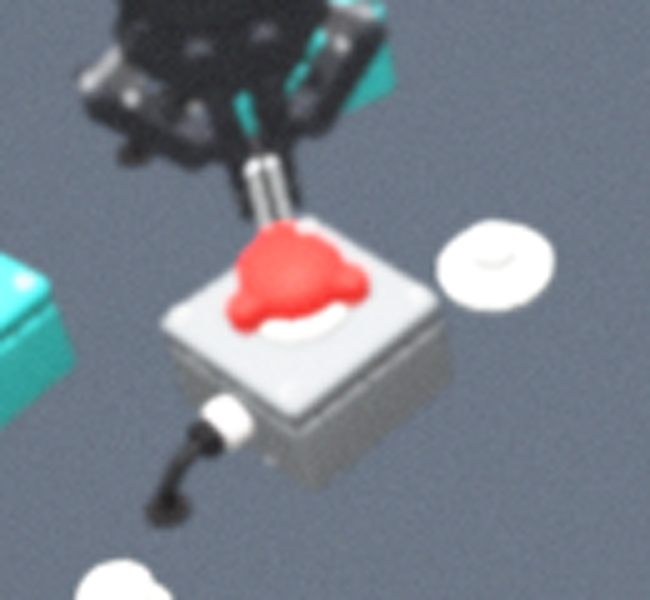

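View pics/p6w.png

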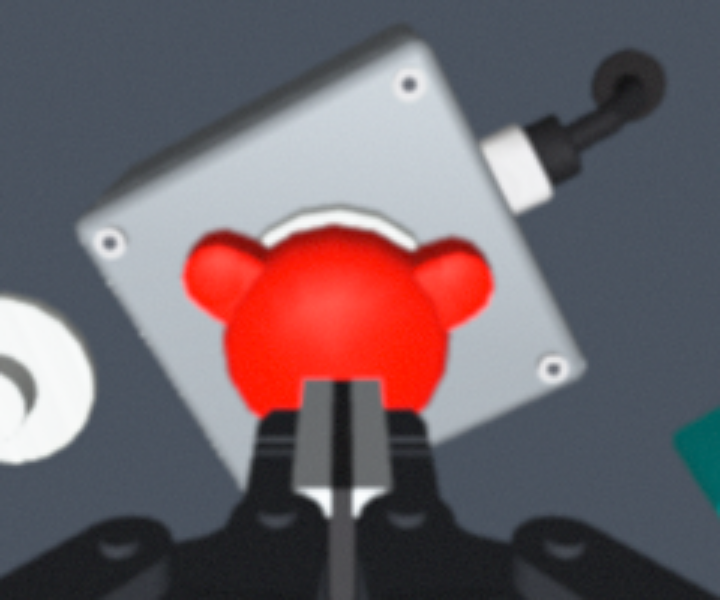

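The head has snapped in: the collar gap is smaller, and the crown contact moved from 0.0967 to 0.0875, about 9 mm. Next the closed fingers go into the gap on the counter-clockwise side of the -151° lobe, at tool offset (-36, +26.5) from the axis, then down low.

Call:
servo_tool(
  deltas=[
    [[-18,13,0,0,0,0,0],[-18,12,0,0,0,0,0],[0,0,15,0,0,0,0],[0,0,0,0,0,0,0]],
  ],
)

```text
time_s: 8.02
tool_pos: [0.4761, -0.2036, 0.0943]
orientation: [0.968, 0.25, -0.001, -0.001]
force: [0.3, 0.6, -0.0]
grip_width: 0.0
```

```bash
python3 - <<'E'
from h import *
s=state();Q=Rn.from_quat(s['orientation']).as_matrix();print(s['tool_pos'],s['force'],Q.T@(s['tool_pos']-[.4965,-.164,.1]))
S=snapshot('scene');s=state();b=snapshot('wrist')
cv2.imwrite('pics/p7.png',cv2.resize(S[140:260,170:300],None,fx=5,fy=5,interpolation=2)[:,:,::-1]);cv2.imwrite('pics/p7w.png',cv2.resize(b[120:320,200:440],None,fx=3,fy=3)[:,:,::-1])
E
```

```text
[ 0.47606691 -0.20357921  0.09428557] [ 0.33563133  0.59437974 -0.02290675] [-0.03703886  0.02474265  0.00570998]
```

View pics/p7w.png

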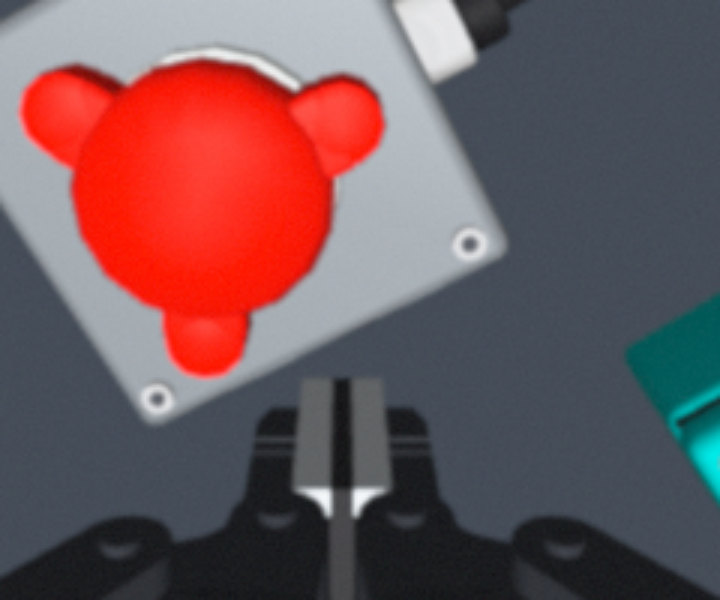

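View pics/p7.png

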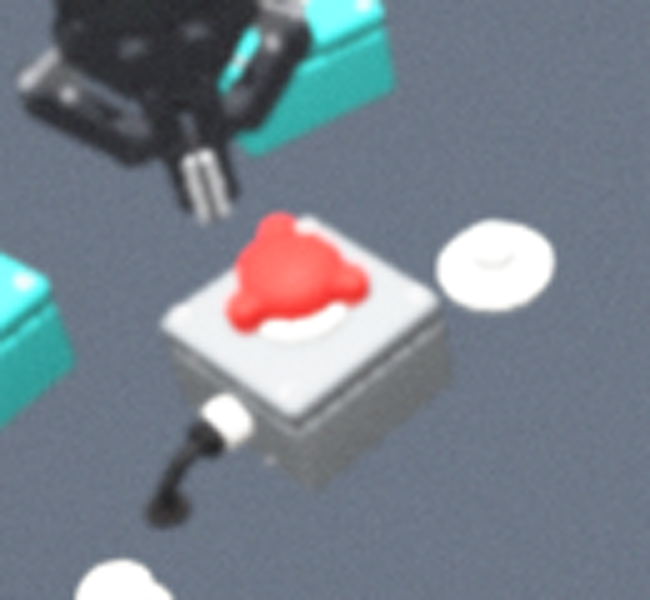

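```bash
python3 - <<'E'
from h import *
s=state();k=cam('wrist',s)
for z in(.091,.08,.069):print(proj(k,(.4965,-.164,z)))
for uv,z in(((267.7,182),.08),((268.5,245),.084),((268.5,240),.0765)):
    print(Rn.from_quat(s['orientation']).inv().apply(onz(k,uv,z)-s['tool_pos'])*1000)
E
```

```text
[264.9535544  188.58555608]
[268.0503205 183.2975869]
[270.7787374  178.63860267]
[ 36.9668679  -25.5357923   15.43304651]
[  1.24294254 -26.16741396  11.45495959]
[  0.88150173 -27.24243314  18.95632691]
```

Call:
servo_tool(
  deltas=[
    [[2.5,3,0,0,0,0,0],[0,0,12,0,0,0,0],[0,0,12,0,0,0,0],[0,0,0,0,0,0,0]],
  ],
)

```text
time_s: 8.62
tool_pos: [0.4798, -0.2053, 0.0705]
orientation: [0.968, 0.25, -0.001, -0.001]
force: [-0.0, 0.2, 0.6]
grip_width: 0.002
```

Call:
servo_tool(
  deltas=[
    [[0,0,6,0,0,0,0],[0,0,4.5,0,0,0,0],[0,0,0,0,0,0,0]],
  ],
)

```text
time_s: 9.0
tool_pos: [0.4806, -0.2058, 0.0612]
orientation: [0.968, 0.25, -0.0, -0.0]
force: [-0.7, 0.4, -0.3]
grip_width: -0.001
```

```bash
python3 - <<'E'
from h import *
s=state();Q=Rn.from_quat(s['orientation']).as_matrix();print(s['tool_pos'],s['force'],Q.T@(s['tool_pos']-[.4965,-.164,.1]))
S=snapshot('scene');s=state();b=snapshot('wrist')
cv2.imwrite('pics/p8.png',cv2.resize(S[140:260,170:300],None,fx=5,fy=5,interpolation=2)[:,:,::-1]);cv2.imwrite('pics/p8w.png',cv2.resize(b[120:320,200:440],None,fx=3,fy=3)[:,:,::-1])
E
```

```text
[ 0.48058838 -0.20578672  0.06119254] [-0.66629571  0.35941863 -0.29599051] [-0.03415551  0.02885552  0.03880837]
```

View pics/p8w.png

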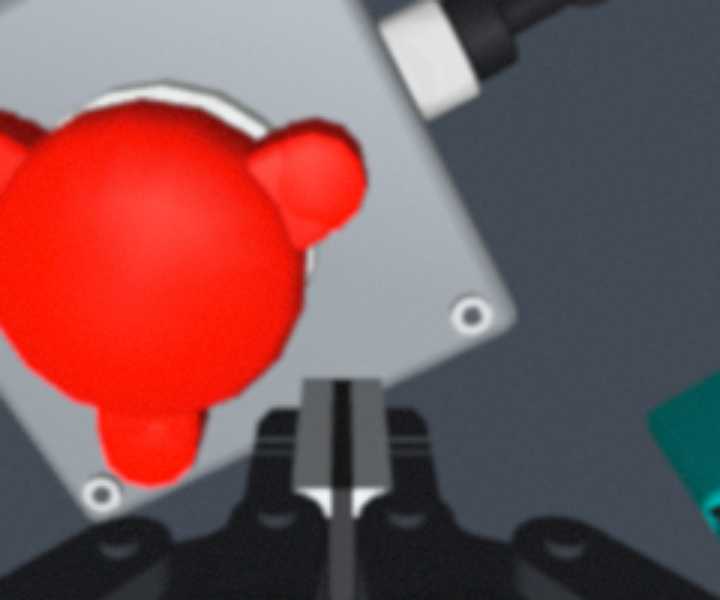

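View pics/p8.png

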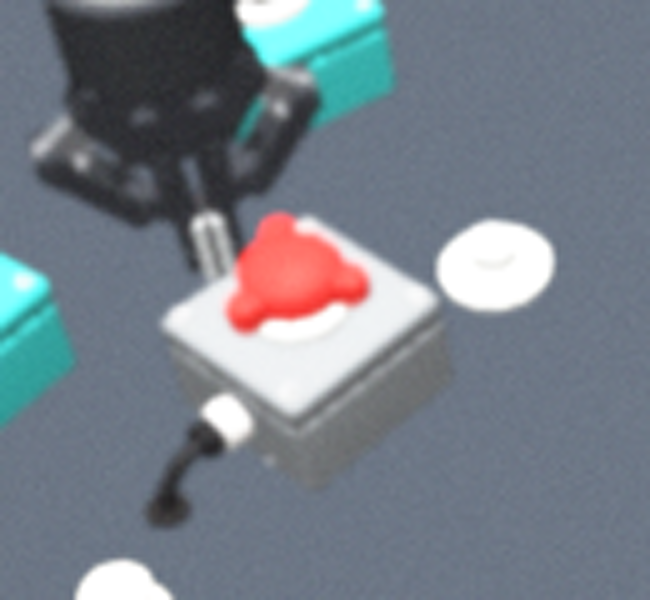

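The fingers stand beside the lobe (lobe end at about (151,455) in the crop), clear of the lid. Now I'll approach sideways until contact.

Call:
servo_tool(
  deltas=[
    [[0,-3,0,0,0,0,0],[0,0,0,0,0,0,0]],
  ],
)

```text
time_s: 9.35
tool_pos: [0.4792, -0.203, 0.0617]
orientation: [0.968, 0.25, 0.0, 0.0]
force: [-0.4, 0.3, -0.9]
grip_width: 0.002
```

Call:
servo_tool(
  deltas=[
    [[0,-2,0,0,0,0,0],[0,0,0,0,0,0,0]],
  ],
)

```text
time_s: 9.6
tool_pos: [0.4783, -0.2014, 0.0616]
orientation: [0.968, 0.25, 0.0, 0.0]
force: [0.5, -0.0, -0.4]
grip_width: 0.001
```

Call:
servo_tool(
  deltas=[
    [[0,-2,0,0,0,0,0],[0,0,0,0,0,0,0]],
  ],
)

```text
time_s: 9.85
tool_pos: [0.4773, -0.1996, 0.0615]
orientation: [0.968, 0.25, -0.0, -0.0]
force: [0.6, 0.0, 1.1]
grip_width: -0.002
```

Call:
servo_tool(
  deltas=[
    [[0,-2,0,0,0,0,0],[0,0,0,0,0,0,0]],
  ],
)

```text
time_s: 10.1
tool_pos: [0.4765, -0.198, 0.0615]
orientation: [0.968, 0.25, 0.0, 0.0]
force: [0.6, -1.0, -0.4]
grip_width: -0.003
```

Call:
servo_tool(
  deltas=[
    [[0,-2,0,0,0,0,0],[0,0,0,0,0,0,0]],
  ],
)

```text
time_s: 10.35
tool_pos: [0.4756, -0.1966, 0.0616]
orientation: [0.968, 0.251, 0.0, 0.001]
force: [-1.0, -3.1, -0.5]
grip_width: 0.003
```

Contact. Now I'll follow the arc clockwise, turning the tool with it.

Call:
servo_tool(
  deltas=[
    [[-1.5,-3,0,0,0,5,0],[-1.5,-3,0,0,0,5,0]],
  ],
)

```text
time_s: 10.6
tool_pos: [0.4709, -0.1933, 0.0621]
orientation: [0.986, 0.164, 0.001, 0.001]
force: [0.7, -3.4, 2.2]
grip_width: -0.001
```

Call:
servo_tool(
  deltas=[
    [[-1.5,-3,0,0,0,5,0],[0,0,0,0,0,0,0]],
  ],
)

```text
time_s: 10.85
tool_pos: [0.468, -0.1899, 0.0619]
orientation: [0.993, 0.122, 0.0, 0.0]
force: [0.9, -1.2, 0.9]
grip_width: 0.001
```

Call:
servo_tool(
  deltas=[
    [[-1.5,-3,0,0,0,5,0],[0,0,0,0,0,0,0]],
  ],
)

```text
time_s: 11.1
tool_pos: [0.4655, -0.1872, 0.0615]
orientation: [0.997, 0.079, -0.0, -0.0]
force: [0.7, -1.1, -0.2]
grip_width: -0.005
```

Call:
servo_tool(
  deltas=[
    [[-1.5,-3,0,0,0,5,0],[0,0,0,0,0,0,0]],
  ],
)

```text
time_s: 11.35
tool_pos: [0.4635, -0.1845, 0.0614]
orientation: [0.999, 0.036, -0.0, -0.0]
force: [-0.7, -1.5, 1.4]
grip_width: 0.0
```

```bash
python3 - <<'E'
from h import *
s=state();Q=Rn.from_quat(s['orientation']).as_matrix();print(s['tool_pos'],s['force'],Q.T@(s['tool_pos']-[.4965,-.164,.1]))
S=snapshot('scene');s=state();b=snapshot('wrist')
cv2.imwrite('pics/p9.png',cv2.resize(S[140:260,170:300],None,fx=5,fy=5,interpolation=2)[:,:,::-1]);cv2.imwrite('pics/p9w.png',cv2.resize(b[120:320,200:440],None,fx=3,fy=3)[:,:,::-1])
E
```

```text
[ 0.46352274 -0.18445829  0.06138529] [-0.72207671 -1.52466209  1.38503131] [-0.0343622   0.01802188  0.03862109]
```

View pics/p9w.png

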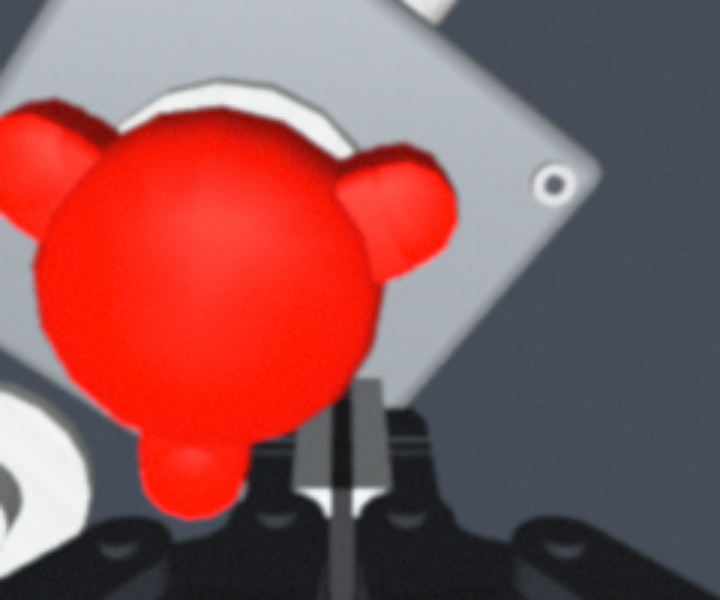

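View pics/p9.png

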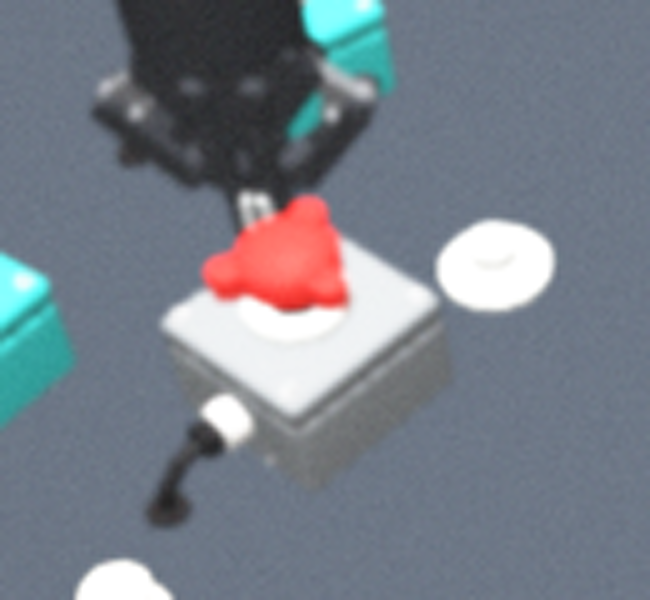

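The head has turned about 25°, looks larger and shows the stem below (released), and only the light return-spring force remains. I'll retreat along the arc so it turns back, then lift.

Call:
servo_tool(
  deltas=[
    [[1.5,3,0,0,0,-5,0],[1.5,3,0,0,0,-5,0],[1.5,3,0,0,0,-5,0],[1.5,3,0,0,0,-5,0],[1.5,3,0,0,0,-5,0],[0,6,0,0,0,0,0],[0,3,0,0,0,0,0],[0,0,0,0,0,0,0]],
  ],
)

```text
time_s: 12.45
tool_pos: [0.4788, -0.2052, 0.0614]
orientation: [0.968, 0.25, -0.0, -0.0]
force: [-0.1, -0.1, 0.1]
grip_width: -0.0
```

Call:
servo_tool(
  deltas=[
    [[-4,2,-20,0,0,0,0],[0,0,-35,0,0,0,0],[0,0,-40,0,0,0,0],[0,0,0,0,0,0,0]],
  ],
)

```text
time_s: 12.95
tool_pos: [0.478, -0.2095, 0.1596]
orientation: [0.968, 0.25, 0.003, 0.002]
force: [-0.6, -0.5, 0.1]
grip_width: 0.001
```

```bash
python3 - <<'E'
from h import *
s=state();print(s['tool_pos'],s['force'],s['time_s'],Rn.from_quat(s['orientation']).as_matrix().round(3))
S=snapshot('scene');s=state();b=snapshot('wrist')
k=cam('wrist',s);I=b.astype(int);m=(I[...,0]-I[...,1]>60)
print([(x[0],x[1],onz(k,x[0],.089)) for x in blobs(m,400)])
cv2.imwrite('pics/p10.png',cv2.resize(S[140:260,170:300],None,fx=5,fy=5,interpolation=2)[:,:,::-1]);cv2.imwrite('pics/p10w.png',b[:,:,::-1])
# reset button refine
T=cv2.imread('pics/top0.png')[:,:,::-1]
for I,r,n in((T,(170,205,250,280),'top'),(S,(215,240,372,400),'scene')):
    c=I[r[0]:r[1],r[2]:r[3]].max(2);bb=max(blobs(c<85,10),key=lambda q:q[1]);print(n,bb[0]+[r[2],r[0]],bb[1])
E
```

```text
[ 0.47798446 -0.20953741  0.15960675] [-0.64465755 -0.51152049  0.09175467] 12.95 [[ 0.875  0.485  0.006]
 [ 0.485 -0.875 -0.003]
 [ 0.004  0.006 -1.   ]]
[(array([271.1, 161. ]), np.int32(4641), array([ 0.49621696, -0.16325784,  0.089     ])), (array([488.2, 258.1]), np.int32(3992), array([ 0.51001473, -0.3467827 ,  0.089     ]))]Traceback (most recent call last):
  File "<stdin>", line 10, in <module>
ValueError: max() iterable argument is empty
```

View pics/p10.png

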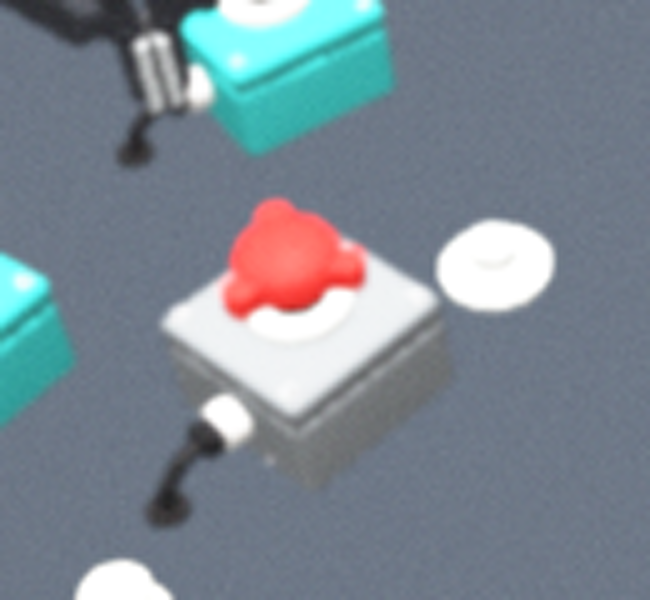

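View pics/p10w.png

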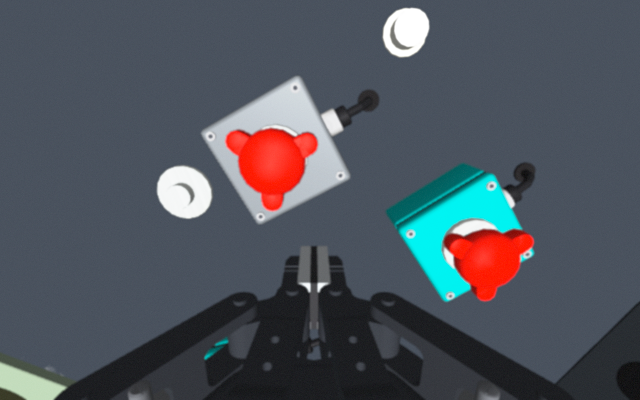

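The head is out and turned back to its original pose (lobes at (237,140), (309,144) and (273,200)), and the bystanders look undisturbed. Now to the reset station.

Call:
servo_tool(
  deltas=[
    [[15,-25,-10,0,0,0,0],[24,-40,-10,0,0,0,0],[24,-41,-10,0,0,0,0],[25,-41,0,0,0,0,0],[25,-41,0,0,0,0,0],[25,-41,0,0,0,0,0],[25,-41,0,0,0,0,0],[22,-39,0,0,0,0,0]],
  ],
)

```text
time_s: 14.05
tool_pos: [0.4872, 0.1526, 0.1847]
orientation: [0.968, 0.251, -0.002, 0.0]
force: [0.2, 0.4, 0.4]
grip_width: -0.001
```

Call:
servo_tool(
  deltas=[
    [[0,0,0,0,0,0,0]],
  ],
)

```text
time_s: 14.18
tool_pos: [0.4872, 0.1534, 0.1847]
orientation: [0.968, 0.252, -0.002, -0.0]
force: [-0.4, -0.4, -0.4]
grip_width: 0.001
```

```bash
python3 - <<'E'
from h import *
s=state();b=snapshot('wrist');np.save('r1.npy',np.r_[s['tool_pos'],s['orientation']])
print(s['tool_pos'],s['time_s']);cv2.imwrite('pics/r1.png',b[:,:,::-1])
print(proj(cam('wrist',s),(.546,.188,.074)))
E
```

```text
[0.48722625 0.15338316 0.18470847] 14.175
[312.59869229 115.80083568]
```

View pics/r1.png

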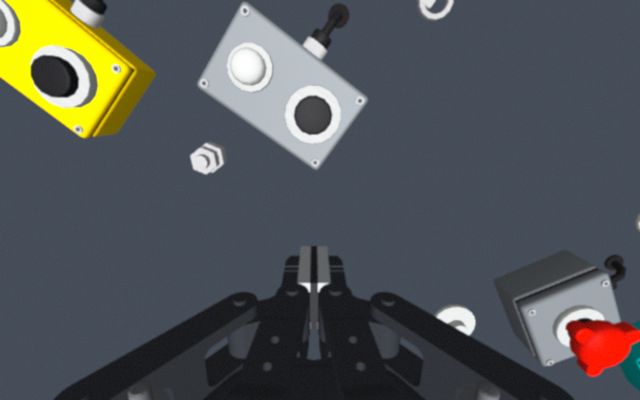

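The black button in the grey box is at (313,115), where the projection predicted (312.6,115.8). I'll move halfway there for a second view.

Call:
servo_tool(
  deltas=[
    [[17,-1,0,0,0,0,0],[17,0,0,0,0,0,0],[0,0,0,0,0,0,0]],
  ],
)

```text
time_s: 14.6
tool_pos: [0.5192, 0.1685, 0.1862]
orientation: [0.968, 0.25, 0.0, 0.0]
force: [-0.7, -0.0, 0.0]
grip_width: 0.001
```

```bash
python3 - <<'E'
from h import *
s=state();b=snapshot('wrist');cv2.imwrite('pics/r2.png',b[:,:,::-1])
w=np.load('r1.npy');s1=dict(tool_pos=w[:3],orientation=w[3:])
def btn(I):
    I=I.astype(int);return [(x[0],x[1]) for x in blobs((I.max(2)<75)&(np.arange(400)<235)[:,None],300) if 400<x[1]<2500]
a=btn(cv2.imread('pics/r1.png')[:,:,::-1]);c=btn(b);print(a,c)
k1,k2=cam('wrist',s1),cam('wrist',s)
near=lambda L,k:min(L,key=lambda q:np.hypot(*(q[0]-proj(k,(.546,.188,.074)))))
A,C=near(a,k1),near(c,k2);X,e=tri(k1,A[0],k2,C[0]);print(A,C,X,e)
print(onz(k2,C[0],.074),s['tool_pos'],Rn.from_quat(s['orientation']).inv().apply(onz(k2,C[0],.074)-s['tool_pos'])*1000)
E
```

```text
[(array([332.1,  23.2]), np.int32(766)), (array([54.4, 76. ]), np.int32(1468)), (array([314.3, 117.3]), np.int32(662))] [(array([115.2,  36.4]), np.int32(1030)), (array([327.6,  66. ]), np.int32(697)), (array([ 63.8, 123.5]), np.int32(1251)), (array([310.1, 159.2]), np.int32(751))]
(array([314.3, 117.3]), np.int32(662)) (array([310.1, 159.2]), np.int32(751)) [0.54516796 0.18646717 0.06523633] 0.0009258519813864376
[0.54633231 0.18752409 0.074     ] [0.51915742 0.16845872 0.18618664] [ 32.96713181  -3.55687439 112.19769744]
```

Position is (0.546, 0.187). The short-baseline height of 0.065 roughly agrees with 0.074, and contact will settle it. Moving above and down.

Call:
servo_tool(
  deltas=[
    [[16,-1.5,0,0,0,0,0],[17,-1.5,10,0,0,0,0],[0,0,35,0,0,0,0],[0,0,35,0,0,0,0],[0,0,22,0,0,0,0],[0,0,0,0,0,0,0]],
  ],
)

```text
time_s: 15.4
tool_pos: [0.5441, 0.1871, 0.0821]
orientation: [0.968, 0.25, -0.002, 0.0]
force: [0.4, 0.2, -0.6]
grip_width: 0.001
```

```bash
python3 - <<'E'
from h import *
s=state();print(s['tool_pos'],s['force']);S=snapshot('scene');b=snapshot('wrist')
cv2.imwrite('pics/r3.png',cv2.resize(S[180:280,330:450],None,fx=5,fy=5,interpolation=2)[:,:,::-1]);cv2.imwrite('pics/r3w.png',b[:,:,::-1])
E
```

```text
[0.54408184 0.18712693 0.08214942] [ 0.41206594  0.20735675 -0.5685125 ]
```

View pics/r3.png

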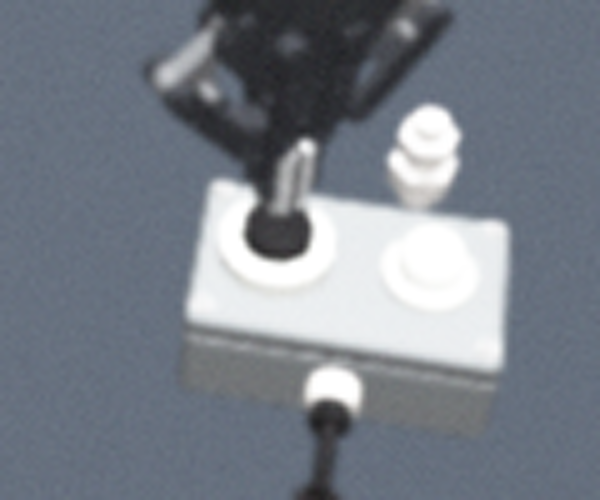

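View pics/r3w.png

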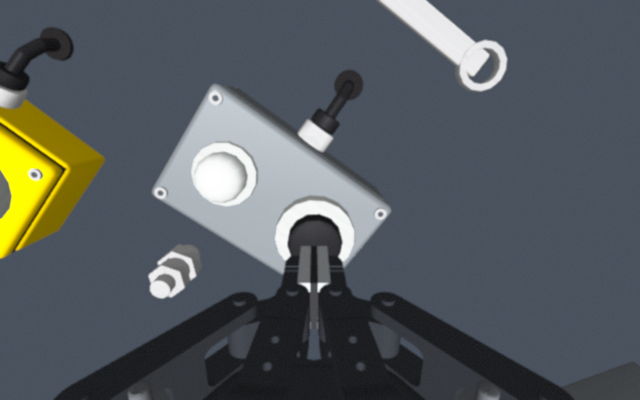

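The tips stand over the black button, and the lamp and union are clear. Pressing.

Call:
servo_tool(
  deltas=[
    [[1,0,6,0,0,0,0],[0,0,3,0,0,0,0],[0,0,0,0,0,0,0]],
  ],
)

```text
time_s: 15.88
tool_pos: [0.5458, 0.1876, 0.0755]
orientation: [0.968, 0.25, 0.0, 0.0]
force: [0.1, 0.1, 0.5]
grip_width: 0.002
```

Call:
servo_tool(
  deltas=[
    [[0,0,2,0,0,0,0],[0,0,0,0,0,0,0]],
  ],
)

```text
time_s: 16.12
tool_pos: [0.5458, 0.1876, 0.0735]
orientation: [0.968, 0.25, -0.0, 0.0]
force: [0.4, -0.3, -0.5]
grip_width: 0.003
```

Call:
servo_tool(
  deltas=[
    [[0,0,2,0,0,0,0],[0,0,0,0,0,0,0]],
  ],
)

```text
time_s: 16.38
tool_pos: [0.5457, 0.1876, 0.0713]
orientation: [0.968, 0.25, -0.0, 0.0]
force: [-0.5, 0.2, 0.6]
grip_width: 0.0
```

Call:
servo_tool(
  deltas=[
    [[0,0,2,0,0,0,0],[0,0,0,0,0,0,0]],
  ],
)

```text
time_s: 16.62
tool_pos: [0.5459, 0.1876, 0.0697]
orientation: [0.968, 0.25, 0.0, 0.0]
force: [-0.9, -0.0, 2.5]
grip_width: -0.001
```

Contact is near 0.0707, as predicted. About 5 mm more to go.

Call:
servo_tool(
  deltas=[
    [[0,0,2,0,0,0,0],[0,0,2,0,0,0,0],[0,0,0,0,0,0,0]],
  ],
)

```text
time_s: 17.0
tool_pos: [0.546, 0.1877, 0.0657]
orientation: [0.968, 0.25, 0.0, 0.0]
force: [-0.8, -0.1, 4.7]
grip_width: 0.002
```

Call:
servo_tool(
  deltas=[
    [[0,0,1.5,0,0,0,0],[0,0,0,0,0,0,0]],
  ],
)

```text
time_s: 17.25
tool_pos: [0.546, 0.1877, 0.0647]
orientation: [0.968, 0.25, 0.0, 0.0]
force: [-2.5, -0.6, 7.3]
grip_width: -0.003
```

Call:
servo_tool(
  deltas=[
    [[0,0,1,0,0,0,0],[0,0,0,0,0,0,0]],
  ],
)

```text
time_s: 17.5
tool_pos: [0.546, 0.1877, 0.0647]
orientation: [0.968, 0.25, 0.001, 0.0]
force: [-3.3, -0.7, 12.9]
grip_width: -0.002
```

Call:
servo_tool(
  deltas=[
    [[0,0,-8,0,0,0,0],[0,0,-20,0,0,0,0],[0,0,-35,0,0,0,0],[-20,0,-40,0,0,0,0],[-30,0,0,0,0,0,0],[0,0,0,0,0,0,0]],
  ],
)

```text
time_s: 18.25
tool_pos: [0.5004, 0.1626, 0.166]
orientation: [0.968, 0.25, -0.001, 0.0]
force: [-0.6, 0.3, 0.4]
grip_width: -0.002
```

```bash
python3 - <<'E'
from h import *
s=state();print(s['tool_pos'],s['force'],s['time_s']);S=snapshot('scene');b=snapshot('wrist')
cv2.imwrite('pics/f.png',S[:,:,::-1]);cv2.imwrite('pics/fw.png',b[:,:,::-1])
S0=cv2.imread('pics/scene0.png')[:,:,::-1]
def br(I,r):
    c=I[r[0]:r[1],r[2]:r[3]].astype(int);m=c.min(2)>205;ys,xs=np.where(m);return xs.mean().round(2)+r[2],ys.mean().round(2)+r[0],m.sum()
for n,r in dict(cap=(250,275,182,208),flange=(183,203,256,284),spanner=(288,322,345,430),union=(200,222,405,424)).items():print(n,br(S0,r),br(S,r))
I0,I1=red(S0),red(S);print([q[0] for q in blobs(I0)],[q[0] for q in blobs(I1)])
cv2.imwrite('pics/fz.png',cv2.resize(np.hstack([S0[150:260,180:300],S[150:260,180:300]]),None,fx=3,fy=3)[:,:,::-1])
E
```

```text
[0.50043853 0.16264785 0.16601567] [-0.57149619  0.30133416  0.43494513] 18.25
cap (np.float64(194.0), np.float64(261.89), np.int64(310)) (np.float64(193.98), np.float64(261.93), np.int64(308))
flange (np.float64(268.6), np.float64(192.75), np.int64(316)) (np.float64(268.61), np.float64(192.8), np.int64(314))
spanner (np.float64(389.69), np.float64(304.97), np.int64(871)) (np.float64(389.68), np.float64(304.92), np.int64(866))
union (np.float64(414.8), np.float64(209.93), np.int64(179)) (np.float64(414.79), np.float64(210.07), np.int64(178))
[array([340.8,  10.7]), array([221.2, 135.7]), array([148.5, 196.7]), array([228.6, 198.3])] [array([299.7,  10.5]), array([339.4,  11.4]), array([221.2, 135.7]), array([148.7, 196.7]), array([228.6, 198.3])]
```

View pics/f.png

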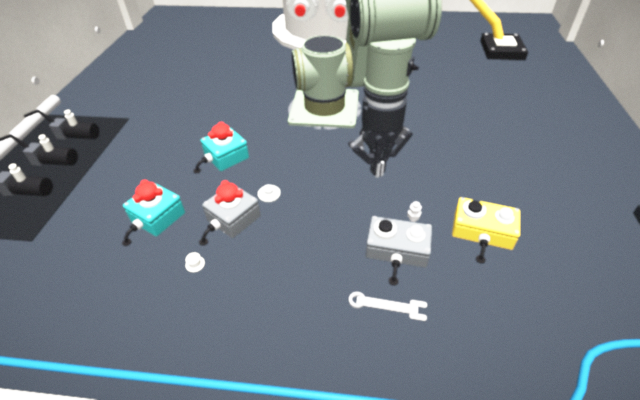

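View pics/fz.png

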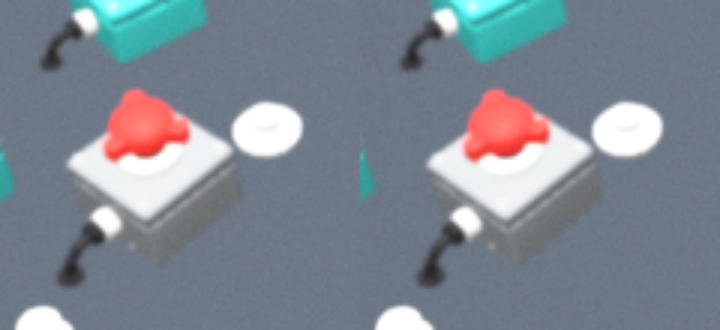

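View pics/fw.png

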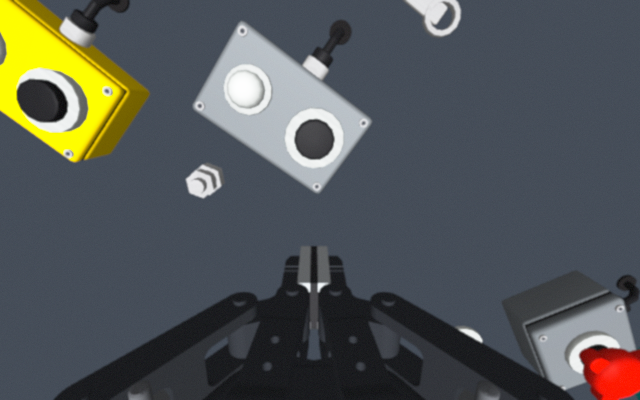

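The mushroom head's centroid is back at its starting pixel (228.6,198.3) and the reset button at (315,139) stands proud. All four loose parts are within 0.2 px of where they started, and the arm is clear. Handing in.

```bash
python3 -c "
from workcell import *
print(close_job())"
```

```text
the job is handed in; nothing more can be done
None
```

I pressed the grey station's mushroom until it snapped in and released it by pushing one lobe about 25° clockwise with the closed fingertips. I then pressed the grey box's reset button to its stop and let it come back up. The job was handed in at about 18.4 s of the 51 s allowed; it reports no verdict.

**Checks that passed:**
- **Latching:** crown contact moved down about 9 mm, from TCP z 0.0967 to 0.0875, after about 9 N and a snap.
- **Release:** after the twist the head showed out, and it turned back when the fingers left. Its centroid in the scene picture is at the starting pixel.
- **Reset:** it went in 6 mm. The wrist force read 12.9 N at the stop, the highest of the run, and fell back to noise when I lifted off.
- **Loose parts:** flange, cap, union and spanner are all within 0.2 px of their starting pixels.
- **Arm:** it ended clear of everything, with no force on the tool.

**Checks that disagreed:**
- **Fingertip length:** contact put the tips about 3 mm behind the reported TCP, where `tcp_to_tips` says 19 mm ahead (two camera views put them about 7 mm behind). The first press therefore met nothing, so I went by contact force after that.
- **Reset button height:** the two-view height came out at 0.065 m instead of 0.074 m because the two views were close together. Contact agreed with 0.074 m.

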